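# Sort the yellow dental casts into their case trays

### The job

Put each of the four yellow stone casts into the case tray of the same colour as the disc inside its arch of teeth, flat on the tray floor, inside the rim, teeth up. Leave the two white plaster casts where they stand, and set the casts down rather than dropping them, as the stone chips.

Things in the scene. Friction and masses are not known exactly. Their poses are not given: they have to be found in the camera images.
- cast_red: Yellow stone dental cast, loose, 90 to 180 g, with a round red disc, 23 mm across, inside its arch of teeth. Base 62 (x) x 52 (y) mm, 24 mm high; flat upright sides at y = +-26 mm (from x = -5 to +31; the -x front is a half round, radius 26). The teeth, set in from the sides, rise to 36 mm. Origin: centre of the underside, at table height; z up, x towards the flat heel.
- cast_blue: Yellow stone dental cast, loose, 90 to 180 g, with a round blue disc, 23 mm across, inside its arch of teeth. Base 62 (x) x 52 (y) mm, 24 mm high; flat upright sides at y = +-26 mm (from x = -5 to +31; the -x front is a half round, radius 26). The teeth, set in from the sides, rise to 36 mm. Origin: centre of the underside, at table height; z up, x towards the flat heel.
- cast_green: Yellow stone dental cast, loose, 90 to 180 g, with a round green disc, 23 mm across, inside its arch of teeth. Base 62 (x) x 52 (y) mm, 24 mm high; flat upright sides at y = +-26 mm (from x = -5 to +31; the -x front is a half round, radius 26). The teeth, set in from the sides, rise to 36 mm. Origin: centre of the underside, at table height; z up, x towards the flat heel.
- cast_black: Yellow stone dental cast, loose, 90 to 180 g, with a round black disc, 23 mm across, inside its arch of teeth. Base 62 (x) x 52 (y) mm, 24 mm high; flat upright sides at y = +-26 mm (from x = -5 to +31; the -x front is a half round, radius 26). The teeth, set in from the sides, rise to 36 mm. Origin: centre of the underside, at table height; z up, x towards the flat heel.
- white_cast_a: White plaster dental cast with a red disc; same shape and size as the yellow casts. Not part of the job: it stays where it stands. Origin: centre of the underside, axes as for the yellow casts.
- white_cast_b: White plaster dental cast with a green disc; same shape and size as the yellow casts. Not part of the job: it stays where it stands. Origin: centre of the underside, axes as for the yellow casts.
- tray_red: Red case tray, fixed to the table: square, 94 mm outside, 86 mm inside, floor 3 mm thick, low rim whose top is 8 mm above the table; a blank white card lies beyond its +x side. Origin: centre of its underside (table height); x and y along its sides, z up.
- tray_blue: Blue case tray, fixed to the table: square, 94 mm outside, 86 mm inside, floor 3 mm thick, low rim whose top is 8 mm above the table; a blank white card lies beyond its +x side. Origin: centre of its underside (table height); x and y along its sides, z up.
- tray_green: Green case tray, fixed to the table: square, 94 mm outside, 86 mm inside, floor 3 mm thick, low rim whose top is 8 mm above the table; a blank white card lies beyond its +x side. Origin: centre of its underside (table height); x and y along its sides, z up.
- tray_black: Black case tray, fixed to the table: square, 94 mm outside, 86 mm inside, floor 3 mm thick, low rim whose top is 8 mm above the table; a blank white card lies beyond its +x side. Origin: centre of its underside (table height); x and y along its sides, z up.
Not all that is in view belongs to the job. Of the things that look like the tray_black, take the one that is farthest to the robot's right at the start.

How it is judged:
At the end, for the whole second after the job is handed in: Each yellow cast stands teeth up and flat (within 0.08 rad; its underside at the 3 mm tray floor, less than 6 mm above the table) within the tray of its disc's colour, its centre within 22 mm of the tray's centre, released and at rest; both white casts are within 15 mm of where they started (horizontal distance between cast_red and tray_red below 0.022 m and z of cast_red in the frame of tray_red below 0.006 m and angle between each of cast_red, cast_blue, cast_green, cast_black's own z axis and vertical below 0.08 rad and linear speed of each of cast_red, cast_blue, cast_green, cast_black below 0.02 m/s and horizontal distance between cast_blue and tray_blue below 0.022 m and z of cast_blue in the frame of tray_blue below 0.006 m and horizontal distance between cast_green and tray_green below 0.022 m and z of cast_green in the frame of tray_green below 0.006 m and horizontal distance between cast_black and tray_black below 0.022 m and z of cast_black in the frame of tray_black below 0.006 m and distance of each of white_cast_a, white_cast_b from where it was at the start of the episode below 0.015 m); the robot touches nothing.
It fails at once if a yellow cast is dropped (falls faster than 0.7 m/s with the fingers off it, a drop of about 25 mm) ((contact force between cast_red and the fingers below 0.05 N and linear speed of cast_red above 0.7 m/s) or (contact force between cast_blue and the fingers below 0.05 N and linear speed of cast_blue above 0.7 m/s) or (contact force between cast_green and the fingers below 0.05 N and linear speed of cast_green above 0.7 m/s) or (contact force between cast_black and the fingers below 0.05 N and linear speed of cast_black above 0.7 m/s)).
It fails at once if a white cast is moved more than 15 mm (distance of any of white_cast_a, white_cast_b from where it was at the start of the episode above 0.015 m).
It also fails if it takes over 104 s, if anything falls off the work surface, if the arm or the gripper's body presses on something with over 40 N, if the wrist force passes 120 N, or if a joint passes its speed limit or range.

### The arm

A 7-joint arm with a two-finger parallel gripper is mounted at the origin on the work surface. World frame = base frame: x ahead of the robot, y to its left, z up, the work surface at z = 0. Lengths are in m, angles in rad, forces in N, time in s.
With the tool pointing down it reaches from about 0.4 to 0.85 m from the base axis. Payload 10.4 kg.
Tool frame: the origin (TCP) lies at the very end of the fingers, on their centre line; the grasp point (between the pads) lies 19 mm behind it; z points along the fingers, y is the direction in which the jaws open and shut (so a half turn about z gives the same grasp; the last joint's range is limited). The gripper opens to 85 mm and grips with 20 to 120 N. Pads are 22 mm wide; open, the fingers measure 114 mm over their backs; the gripper's body (76 mm by 85 mm) begins 54 mm behind the grasp point. The pads swing forward as they close: fully open they stand 13 mm farther back than shut.
Start: joints at [-1.359, 0.332, -0.065, 1.46, 0.022, 1.35, -0.088], TCP at [0.145, 0.608, 0.231] pointing down, gripper open.
Joint ranges: [-2.6, 2.6], [-0.5, 2.12], [-1.47, 1.34], [0.16, 2.42], [-1.27, 4.41], [0.06, 2.06], [-2.6, 2.6]. Speed limits (rad/s): [2.22, 2.22, 2.79, 2.79, 3.14, 3.14, 3.14].

### API

Orientations are given as a unit quaternion [x, y, z, w].
In Python, from workcell import manip, camera, get_calibration gives the robot as it stands. The module is installed in compiled form; this text tells all that it offers.
- The arm moves only by the shell command python3 -m handwheel 'ROWS' [FORCE]. ROWS is a JSON object of lists of equal length, an entry for each row: "delta_pos": the shift along the world's x, y, z in m, a list of three; "rot": the turn, a rotation vector about the world's x, y, z in degrees, a list of three; "hand": the opening, from 0 (shut) to 1 (fully open). A call has 1 to 12 rows; each row is the pose to reach, as a shift and turn from the pose commanded when the call began; what a row does not reach only later rows make up. A row lasts 1/10 s, in which the tool goes at most 50 mm and 8.59 degrees, less where a joint would pass 70% of its speed; a pose out of reach is approached as far as the arm can. A call with a gripper value outside its range is refused whole. The fingers move at their own pace and stop on an object; FORCE is the grip in N (left out, the last holds). Time passes only in rows, so rows that repeat a pose let the fingers close. It gives the time, the measured TCP pose, the force and the opening at its end, in the units of the state.
- manip.get_obs(): the state, without advancing time (a new reading comes with each control period).
- camera(name): name is "side" or "top"; returns (picture, depth): 384x512x3 uint8, red, green, blue; 384x512 float32, m along the optical axis (not along the pixel's ray), 0 where there is no reading.
- get_calibration(name): a dict with "camera_matrix" (3x3 intrinsics, pixels), "eye" and "rotation" of the camera in the world. Camera axes: x right, y down, z forward; pixel columns grow to the right and rows downward; lengths in m; the calibration is good to about 2 mm. A picture is of the moment at which its call begins. get_calibration takes no time and is no camera call.
- manip.hand_in(): hands the job in, once; it reports no verdict.
The state is a dict: "clock": time; "joint_pos": joint angles; "joint_velocities": joint speeds; "tau": joint torques, N m; "position": TCP position; "ee_rot": TCP orientation; "ft_force": force on the tool from outside, world axes, zero at the start; "torque": the same for the moment, N m; "grip_width": opening from 0.0 (shut) to 1.0 (fully open).
Only numpy, scipy, OpenCV 4.12 (cv2) and the standard library are available. Lean on these libraries where they do the work, as an engineer would, in place of code of your own. Each camera call takes 0.05 s, during which the arm holds its last target.

## Working session

There is one attempt and no reset: what is moved stays moved. The work goes in short steps, Python scripts to look and compute and a shell command to move; the robot and the scene stay as the last step left them, time stands still between calls to the robot, and variables do not carry over. Pictures are saved under pics/ and viewed, and the job is handed in when it is done.

```bash
ls -la; mkdir -p pics; cat > h.py <<'E'
import numpy as np, cv2
from workcell import manip, camera, get_calibration
def grab(name):
    p,d=camera(name); np.savez('pics/'+name+'_last.npz',p=p,d=d); return p,d
def save(p,fn,scale=1.5):
    q=cv2.resize(p,None,fx=scale,fy=scale,interpolation=cv2.INTER_CUBIC); cv2.imwrite('pics/'+fn,cv2.cvtColor(q,cv2.COLOR_RGB2BGR))
E
python3 - <<'E'
from h import *
np.set_printoptions(precision=4,suppress=True)
print(manip.get_obs())
for n in ('top','side'):
    c=get_calibration(n); print(n,c)
    p,d=grab(n); save(p,n+'0.png'); print(d.min(),d.max())
print(manip.get_obs()['clock'])
E
```

```text
total 12
drwxr-xr-x  3 agent agent 4096 Dec  5 18:03 .
drwxr-xr-x 23 root  root  4096 Dec  5 18:02 ..
drwxr-xr-x  2 agent agent 4096 Dec  5 18:03 pics
{'clock': 0.0, 'joint_pos': array([-1.3586,  0.3329, -0.0647,  1.461 ,  0.0216,  1.3499, -0.0885]), 'joint_velocities': array([ 0.0001,  0.0005,  0.0009,  0.0001, -0.0004, -0.0002,  0.0013]), 'tau': array([  0.0007, -62.5455,   0.0493, -39.1611,   0.0161,   0.01  ,
        -0.    ]), 'position': array([0.1454, 0.6075, 0.2305]), 'ee_rot': array([ 0.1171,  0.9931, -0.0007, -0.    ]), 'ft_force': array([-0.0365,  0.0873, -0.2809]), 'torque': array([-0.0257, -0.041 ,  0.014 ]), 'grip_width': 1.0011280433763974}
top {'camera_matrix': array([[359.3489,   0.    , 253.0211],
       [  0.    , 359.3489, 184.4001],
       [  0.    ,   0.    ,   1.    ]]), 'eye': array([0.3432, 0.0646, 1.0357]), 'rotation': array([ 0.7162, -0.6945,  0.0565, -0.0396])}
0.0 1.9479297
side {'camera_matrix': array([[465.0472,   0.    , 252.7248],
       [  0.    , 465.0472, 198.8142],
       [  0.    ,   0.    ,   1.    ]]), 'eye': array([ 0.3094, -0.6994,  0.9509]), 'rotation': array([ 0.9351, -0.1093,  0.0414, -0.3347])}
0.0 2.9492798
0.1
```

View pics/top0.png

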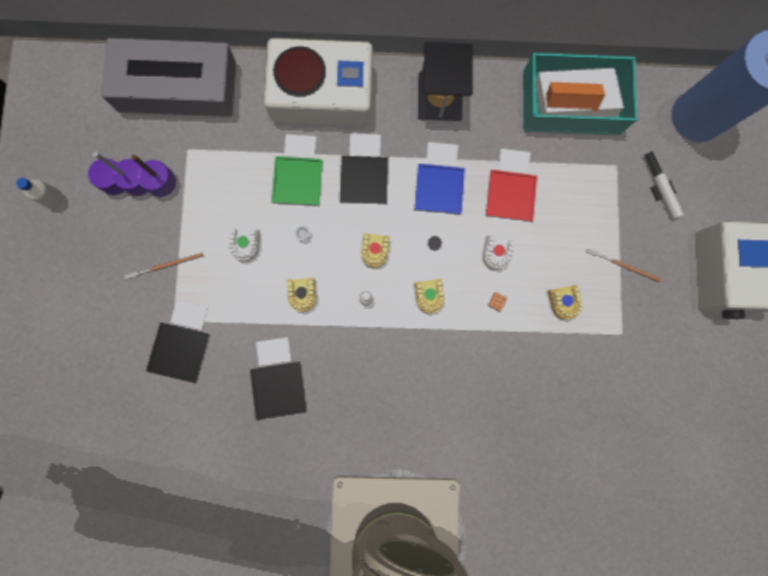

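View pics/side0.png

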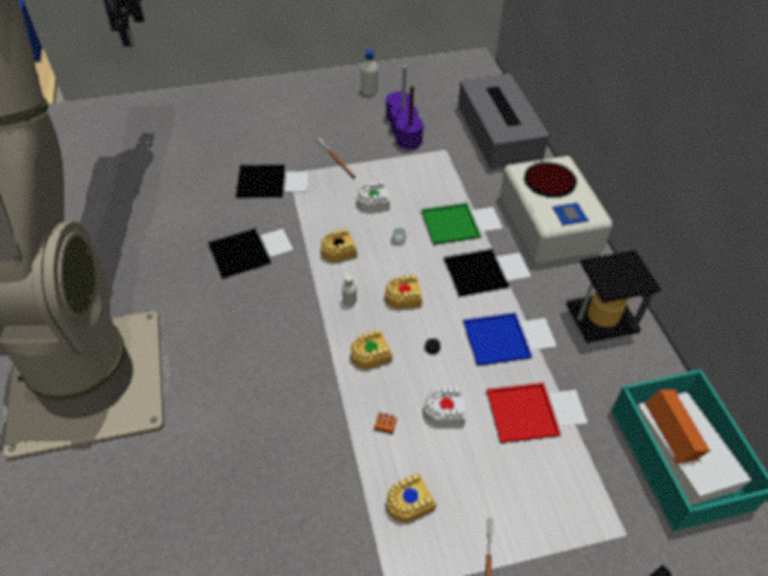

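The top view shows the six casts at about (245,243) white/green, (375,249) yellow/red, (498,252) white/red, (302,293) yellow/black, (430,295) yellow/green and (567,302) yellow/blue. The trays sit at (298,181) green, (364,180) black, (440,189) blue and (512,196) red, with two decoy black trays at (178,352) and (278,390). The side view shows the same layout. Next I'll measure it from both views.

```bash
cat >> h.py <<'E'
from scipy.spatial.transform import Rotation as R
def cal(name):
    c=get_calibration(name); return np.array(c['camera_matrix']),np.array(c['eye']),R.from_quat(c['rotation']).as_matrix()
def ray(name,uv):
    K,e,M=cal(name); uv=np.atleast_2d(uv).astype(float)
    d=np.c_[(uv[:,0]-K[0,2])/K[0,0],(uv[:,1]-K[1,2])/K[1,1],np.ones(len(uv))]
    return e,(M@d.T).T
def onplane(name,uv,z):
    e,d=ray(name,uv); t=(z-e[2])/d[:,2]; return e+d*t[:,None]
def proj(name,X):
    K,e,M=cal(name); c=(np.atleast_2d(X)-e)@M; return np.c_[K[0,0]*c[:,0]/c[:,2]+K[0,2],K[1,1]*c[:,1]/c[:,2]+K[1,2]]
def depthpt(name,uv,d):
    K,e,M=cal(name); e,r=ray(name,uv); return e+r*np.atleast_1d(d)[:,None]
def tri(uv1,uv2,n1='top',n2='side'):
    e1,d1=ray(n1,uv1); e2,d2=ray(n2,uv2); d1=d1[0];d2=d2[0]
    A=np.c_[d1,-d2]; s,_,_,_=np.linalg.lstsq(A,e2-e1,rcond=None)
    a=e1+s[0]*d1; b=e2+s[1]*d2; return (a+b)/2, np.linalg.norm(a-b)
def masks(p):
    hsv=cv2.cvtColor(p,cv2.COLOR_RGB2HSV); H,S,V=[hsv[...,i].astype(int) for i in range(3)]
    m={}
    m['red']=((H<6)|(H>172))&(S>170)&(V>100)
    m['blue']=(H>108)&(H<128)&(S>150)&(V>80)
    m['green']=(H>48)&(H<80)&(S>120)&(V>60)
    m['black']=(V<60)
    m['yellow']=(H>12)&(H<34)&(S>90)&(V>100)
    return {k:v.astype(np.uint8) for k,v in m.items()}
def blobs(m,amin=15):
    n,l,st,c=cv2.connectedComponentsWithStats(m,connectivity=8)
    return [(c[i],int(st[i,4]),l==i) for i in range(1,n) if st[i,4]>=amin]
E
python3 - <<'E'
from h import *
np.set_printoptions(precision=4,suppress=True)
for n in ('top','side'):
    z=np.load(f'pics/{n}_last.npz'); p,d=z['p'],z['d']
    print(n,'origin->',proj(n,[[0,0,0],[0.5,0,0],[0.5,0.3,0],[0.1454,0.6075,0.2305]]))
    for k,m in masks(p).items():
        for c,a,l in blobs(m):
            P=onplane(n,c,0)[0]
            if 0<P[0]<0.75 and abs(P[1])<0.55 and a<2500:
                dm=np.median(d[l]); Q=depthpt(n,c,dm)[0]
                print(k,'px',c.round(1),'a',a,'plane0',P[:2],'depthpt',Q)
E
```

```text
top origin-> [[263.2376 361.0262]
 [267.5446 179.8856]
 [164.2587 176.5229]
 [-16.4088 320.4161]]
blue px [292.4 125.6] a 796 plane0 [ 0.6663 -0.0705] depthpt [ 0.6651 -0.0699  0.0041]
blue px [377.9 199.9] a 18 plane0 [ 0.4516 -0.3239] depthpt [ 0.4488 -0.314   0.0264]
green px [197.8 120.3] a 839 plane0 [0.6719 0.2116] depthpt [0.6705 0.211  0.0043]
black px [434.7 109. ] a 70 plane0 [ 0.7344 -0.503 ] depthpt [ 0.7273 -0.4927  0.0188]
black px [242.8 109.5] a 257 plane0 [0.7103 0.0792] depthpt [0.7088 0.0791 0.0043]
black px [ 96.6 110.9] a 33 plane0 [0.6896 0.5111] depthpt [0.6545 0.4658 0.1051]
black px [437.  128.5] a 22 plane0 [ 0.6734 -0.5075] depthpt [ 0.6702 -0.502   0.01  ]
black px [118.  234.8] a 1063 plane0 [0.329  0.4196] depthpt [0.3291 0.4177 0.0056]
black px [183.7 262.2] a 902 plane0 [0.2583 0.2305] depthpt [0.2587 0.2296 0.0054]
yellow px [249.2 166.9] a 203 plane0 [0.5366 0.0547] depthpt [0.5315 0.0549 0.0274]
yellow px [201.2 196. ] a 196 plane0 [0.4467 0.1907] depthpt [0.4439 0.1872 0.0284]
yellow px [285.8 197.1] a 209 plane0 [ 0.4511 -0.0542] depthpt [ 0.4482 
[... 952 characters left out ...]
.414  0.0035]
black px [158.8 168.6] a 849 plane0 [0.2648 0.2262] depthpt [0.2649 0.2236 0.0027]
black px [316.9 181.5] a 848 plane0 [0.6798 0.0794] depthpt [0.679  0.0777 0.0021]
black px [288.  230.9] a 65 plane0 [ 0.5567 -0.0614] depthpt [ 0.554  -0.0682  0.0101]
black px [ 64.3 258.7] a 743 plane0 [ 0.0135 -0.0174] depthpt [ 0.0296 -0.0546  0.0518]
yellow px [224.9 162.7] a 286 plane0 [0.4489 0.2064] depthpt [0.4447 0.1791 0.0286]
yellow px [268.8 193.6] a 324 plane0 [0.5407 0.0677] depthpt [0.5339 0.0452 0.0279]
yellow px [246.6 232.5] a 384 plane0 [ 0.4545 -0.0424] depthpt [ 0.4501 -0.0623  0.0287]
yellow px [272.6 332.4] a 553 plane0 [ 0.4501 -0.3101] depthpt [ 0.446  -0.3216  0.028 ]
```

```bash
cat > meas.py <<'E'
from h import *
np.set_printoptions(precision=4,suppress=True)
def discs(n,p):
    hsv=cv2.cvtColor(p,cv2.COLOR_RGB2HSV)
    H,S,V=[hsv[...,i].astype(int) for i in range(3)]
    return H,S,V
# approximate cast positions (from depth), colour
approx={'red':(0.534,0.050),'black':(0.445,0.183),'green':(0.450,-0.056),'blue':(0.447,-0.315),'wred':(0.535,-0.186),'wgreen':(0.535,0.30)}
def cast_points(n,p,d,xy,rad=0.05):
    # all pixels whose 3D point stands 12..45 mm above the table near xy
    h,w=d.shape; vv,uu=np.mgrid[0:h,0:w]
    K,e,M=cal(n); e,r=ray(n,np.c_[uu.ravel(),vv.ravel()]); P=e+r*d.ravel()[:,None]
    ok=(d.ravel()>0)&(np.hypot(P[:,0]-xy[0],P[:,1]-xy[1])<rad)
    return P[ok],p.reshape(-1,3)[ok],np.c_[uu.ravel(),vv.ravel()][ok]
if __name__=='__main__':
    data={n:np.load(f'pics/{n}_last.npz') for n in ('top','side')}
    for k,xy in approx.items():
        for n in ('top','side'):
            P,C,U=cast_points(n,data[n]['p'],data[n]['d'],xy)
            hi=P[(P[:,2]>0.017)]
            r=cv2.minAreaRect(hi[:,:2].astype(np.float32)*1000)
            print(k,n,len(hi),'minrect c',np.round(r[0],1),'size',np.round(r[1],1),'ang',round(r[2],1),'bbox',(hi[:,:2].min(0)*1000).round(0),(hi[:,:2].max(0)*1000).round(0),'zmax',np.percentile(P[:,2],98).round(4),'base z',np.median(P[(P[:,2]<0.012)&(P[:,2]>-0.012),2]).round(4))
E
python3 meas.py
python3 - <<'E'
from h import *
z=np.load('pics/top_last.npz')['p']; 
save(z[140:225,130:400],'topcrop.png',2.9)
s=np.load('pics/side_last.npz')['p']
save(s[110:360,200:400],'sidecrop.png',2.4)
E
```

```text
red top 359 minrect c [533.5  52.7] size [52.  62.3] ang 85.0 bbox [503.  25.] [566.  79.] zmax 0.0381 base z 0.0019
red side 395 minrect c [533.4  52.3] size [52.7 62.3] ang 84.9 bbox [502.  24.] [566.  77.] zmax 0.0362 base z 0.0
black top 380 minrect c [444.  187.9] size [62.5 51.1] ang 4.4 bbox [413. 162.] [477. 214.] zmax 0.0386 base z 0.0019
black side 344 minrect c [444.  186.9] size [61.3 54.4] ang 5.7 bbox [413. 159.] [476. 216.] zmax 0.0361 base z 0.0003
green top 372 minrect c [448.5 -54.5] size [61.4 52.4] ang 7.9 bbox [418. -81.] [481. -26.] zmax 0.0381 base z 0.0021
green side 461 minrect c [449.1 -55.3] size [62.1 52.7] ang 8.7 bbox [418. -83.] [483. -27.] zmax 0.036 base z 0.0002
blue top 382 minrect c [ 444.  -313.7] size [61.1 49.9] ang 12.9 bbox [ 414. -341.] [ 478. -284.] zmax 0.0386 base z 0.0019
blue side 677 minrect c [ 445.4 -316.5] size [62.2 52.2] ang 12.0 bbox [ 415. -343.] [ 481. -285.] zmax 0.0357 base z 0.0
wred top 360 minrect c [ 537.  -184.2] size [52.6 62.1] ang 78.2 bbox [ 506. -215.] [ 572. -158.] zmax 0.0383 base z 0.0016
wred side 537 minrect c [ 537.4 -185.3] size [55.1 62.2] ang 80.2 bbox [ 507. -216.] [ 572. -161.] zmax 0.0355 base z 0.0001
wgreen top 375 minrect c [537.  302.5] size [51.7 62.4] ang 88.3 bbox [506. 276.] [568. 329.] zmax 0.0389 base z 0.0021
wgreen side 293 minrect c [537.1 300.1] size [60.8 54.4] ang 2.1 bbox [506. 273.] [567. 328.] zmax 0.0361 base z 0.0003
```

```bash
python3 - <<'E'
from h import *
np.set_printoptions(precision=4,suppress=True)
z=np.load('pics/top_last.npz');p=z['p']; s=np.load('pics/side_last.npz')['p']
mt=masks(p); ms=masks(s)
for k in ('red','blue','green','black'):
    out={}
    for n,im in (('top',p),('side',s)):
        m=masks(im)[k].copy()
        if k=='red':
            hsv=cv2.cvtColor(im,cv2.COLOR_RGB2HSV).astype(int); m=(((hsv[...,0]<8)|(hsv[...,0]>170))&(hsv[...,1]>150)&(hsv[...,2]>80)).astype(np.uint8)
        best=None
        for c,a,l in blobs(m,300):
            P=onplane(n,c,0.006)[0]
            if 0.6<P[0]<0.74 and -0.3<P[1]<0.3:
                cs,_=cv2.findContours(l.astype(np.uint8),cv2.RETR_EXTERNAL,cv2.CHAIN_APPROX_NONE)
                cc=max(cs,key=cv2.contourArea)[:,0]
                Q=onplane(n,cc,0.006)[:,:2]*1000
                r=cv2.minAreaRect(Q.astype(np.float32))
                bx=cv2.minAreaRect(cc.astype(np.float32))
                print(k,n,'area',a,'rect',np.round(r[0],1),np.round(r[1],1),round(r[2],1)); out[n]=c
    if len(out)==2: print('   tri',tri(out['top'],out['side']))
E
```

```text
red top area 841 rect [ 657.  -213.2] [87.3 88.7] 84.3
red side area 1356 rect [ 656.5 -216.4] [91.4 90.9] 84.3
   tri (array([ 0.6586, -0.2148, -0.0003]), np.float64(0.0002380524688716287))
blue top area 796 rect [665.8 -70.2] [85.8 87.2] 87.2
blue side area 1048 rect [664.7 -73.9] [91.1 90.4] 86.8
   tri (array([ 0.6669, -0.0707, -0.0013]), np.float64(0.00030034170824807334))
green top area 839 rect [671.1 211. ] [87.4 88.6] 88.5
green side area 683 rect [669.9 207.1] [91.2 89.4] 89.1
   tri (array([ 0.6719,  0.2117, -0.0003]), np.float64(0.0001360046946390057))
black side area 848 rect [678.2  76. ] [91.4 92.1] 0.1
```

View pics/topcrop.png

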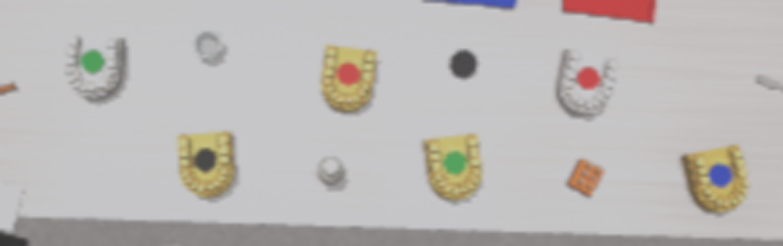

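View pics/sidecrop.png

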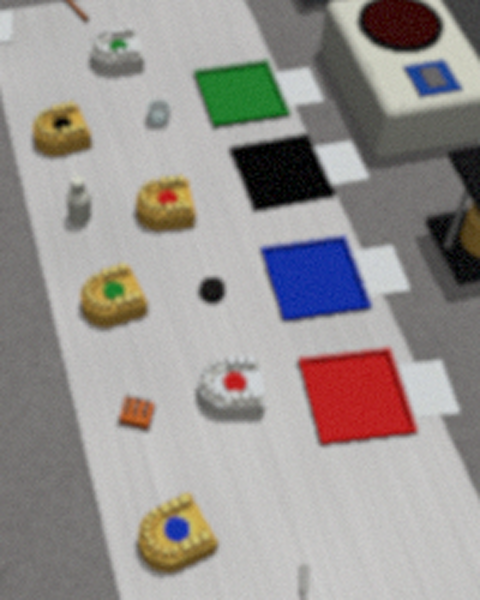

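All six casts have their heels towards +x (up in the top view), with the round fronts facing the robot. The outlines measure about 62 x 52 mm and the tops 36–38 mm, which matches the text. One more check: triangulate the disc heights and the black tray.

```bash
python3 - <<'E'
from h import *
np.set_printoptions(precision=4,suppress=True)
im={n:np.load(f'pics/{n}_last.npz')['p'] for n in ('top','side')}
pos={'red':(0.5335,0.0525),'blue':(0.445,-0.315),'green':(0.449,-0.055),'black':(0.444,0.1874)}
tr={'red':(0.657,-0.215),'blue':(0.666,-0.072),'green':(0.671,0.21),'black':(0.679,0.077)}
def m(im,k):
    h=cv2.cvtColor(im,cv2.COLOR_RGB2HSV).astype(int);H,S,V=h[...,0],h[...,1],h[...,2]
    if k=='red': return ((H<7)|(H>172))&(S>130)&(V>60)
    if k=='blue': return (H>105)&(H<132)&(S>110)&(V>50)
    if k=='green': return (H>45)&(H<85)&(S>90)&(V>50)
    return (V<85)
for k in pos:
    for what,X,z,w in (('disc',pos[k],0.025,9),('tray',tr[k],0.004,30)):
        uv={}
        for n in im:
            c0=proj(n,[[*X,z]])[0]; mm=m(im[n],k).astype(np.uint8)
            yy,xx=np.mgrid[0:384,0:512]; mm[np.hypot(xx-c0[0],yy-c0[1])>w*(1.25 if n=='side' else 1)]=0
            b=max(blobs(mm,5),key=lambda t:t[1]); uv[n]=b[0]; a=b[1]
            if what=='tray':
                cs,_=cv2.findContours(b[2].astype(np.uint8),cv2.RETR_EXTERNAL,cv2.CHAIN_APPROX_NONE)
                Q=onplane(n,max(cs,key=cv2.contourArea)[:,0],0.006)[:,:2]*1000; r=cv2.minAreaRect(Q.astype(np.float32)); print('   ',n,'rect',np.round(r[0],1),np.round(r[1],1),round(r[2],1),'area',a)
        print(k,what,uv['top'].round(1),uv['side'].round(1),'->',*tri(uv['top'],uv['side']))
# heights and places of the small things around
E
```

```text
red disc [249.8 164.9] [269.3 191.6] -> [0.5376 0.0534 0.0254] 0.00023534739250793152
    top rect [ 656.9 -213.7] [90.3 91.6] 84.7 area 899
    side rect [ 656.6 -215.9] [92.8 92.4] 84.2 area 1389
red tray [340.6 129.9] [348.1 274.8] -> [ 0.6581 -0.2149  0.0008] 0.00012509532269050939
blue disc [377.9 200. ] [273.2 329.9] -> [ 0.4489 -0.3149  0.024 ] 0.0005396942089418196
    top rect [665.3 -70.5] [91.2 92.6] 86.7 area 925
    side rect [664.7 -73.2] [93.1 92.5] 86.6 area 1100
blue tray [292.7 125.5] [330.9 225.7] -> [ 0.6665 -0.0711  0.0005] 2.301625087016958e-05
green disc [286.3 195.6] [246.9 230.4] -> [ 0.4531 -0.0529  0.0238] 4.862585255867137e-05
    top rect [671.3 211.1] [90.4 92. ] 88.3 area 925
    side rect [670.1 207.7] [93.2 91.4] 89.1 area 713
green tray [197.7 120. ] [300.  148.7] -> [ 0.6726  0.212  -0.0001] 0.0005343839456692573
black disc [200.2 194.6] [225.2 160.6] -> [0.4478 0.1904 0.0251] 0.00037267430563386563
    top rect [679.   80.3] [92.1 88.7] 1.6 area 906
    side rect [678.7  76.3] [95.1 95.1] 0.3 area 899
black tray [242.1 119.4] [316.9 181.4] -> [ 0.68    0.0802 -0.0003] 0.00011481158357790479
```

Everything agrees: discs at 24–25 mm, tray centres within 3 mm between views. I'll start with the black cast and grasp it 6 mm heel-side of centre, at (0.450, 0.188), jaws at 95°. That is a shift of (0.305, -0.419) and a turn of +18.5°.

```bash
python3 -m handwheel '{"delta_pos":[[0.025,-0.035,-0.008],[0.05,-0.07,-0.016],[0.08,-0.11,-0.026],[0.11,-0.15,-0.036],[0.14,-0.19,-0.046],[0.17,-0.232,-0.056],[0.2,-0.274,-0.066],[0.23,-0.316,-0.076],[0.26,-0.356,-0.086],[0.282,-0.388,-0.094],[0.298,-0.409,-0.1],[0.305,-0.419,-0.1]],"rot":[[0,0,1.5],[0,0,3],[0,0,4.5],[0,0,6],[0,0,8],[0,0,10],[0,0,12],[0,0,14],[0,0,16],[0,0,17.5],[0,0,18.5],[0,0,18.5]],"hand":[1,1,1,1,1,1,1,1,1,1,1,1]}' 50
```

```text
clock: 1.3
position: [0.4512, 0.1858, 0.1304]
ee_rot: [-0.042, 0.999, -0.001, -0.001]
ft_force: [-0.3, -0.4, 0.4]
grip_width: 0.996
```

```bash
python3 -m handwheel '{"delta_pos":[[0,0,-0.025],[0,0,-0.05],[0,0,-0.065],[0,0,-0.07],[0,0,-0.07]],"rot":[[0,0,0],[0,0,0],[0,0,0],[0,0,0],[0,0,0]],"hand":[1,1,1,1,1]}'
python3 - <<'E'
from h import *
for n in ('top','side'):
    p,d=grab(n)
    c=proj(n,[[0.45,0.188,0.04]])[0].astype(int)
    save(p[max(0,c[1]-70):c[1]+70,max(0,c[0]-90):c[0]+90],n+'_b1.png',4)
print(manip.get_obs()['position'],manip.get_obs()['joint_pos'])
E
```

```text
clock: 1.8
position: [0.4498, 0.1894, 0.0611]
ee_rot: [-0.044, 0.999, -0.0, -0.001]
ft_force: [-1.0, -0.4, 0.3]
grip_width: 1.001
[0.45068453 0.18954281 0.06216287] [-0.7498599   0.20783732  0.28330424  2.01375204 -0.07246791  0.92828416
  1.23047708]
```

View pics/side_b1.png

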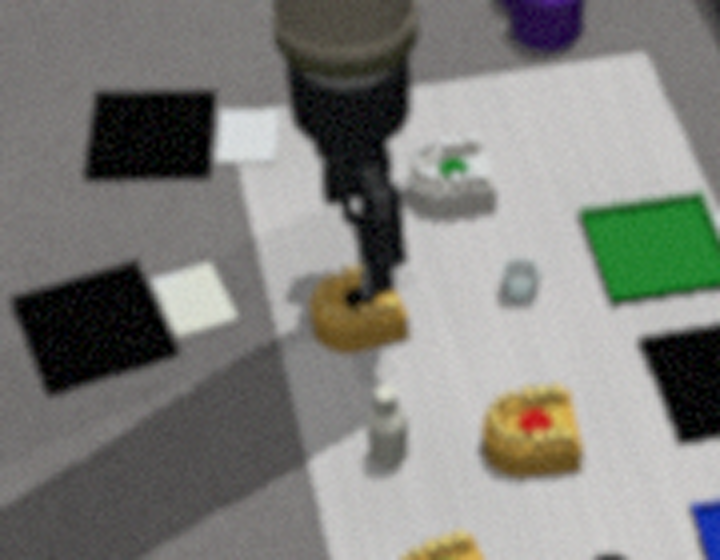

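View pics/top_b1.png

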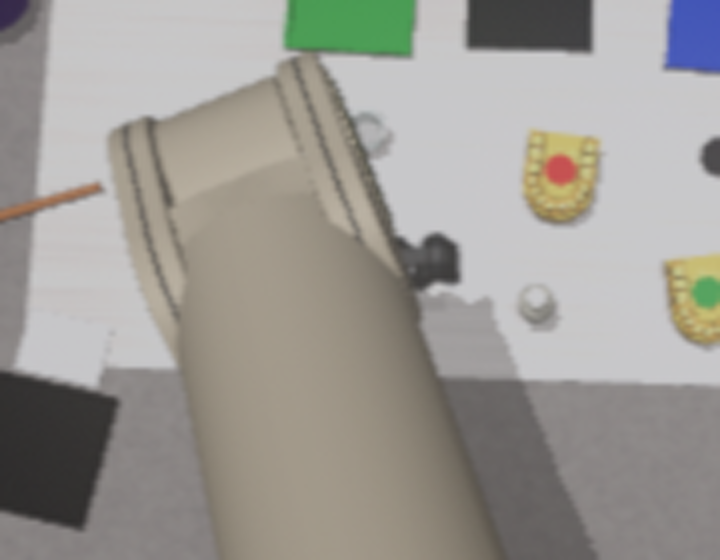

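In the side view the near finger's tip is beside the black cast at about (380,285), and the bottle at (385,440) is well clear. Descending and gripping now.

```bash
python3 -m handwheel '{"delta_pos":[[0,-0.001,-0.02],[0,-0.001,-0.04],[0,-0.001,-0.052],[0,-0.001,-0.057],[0,-0.001,-0.057],[0,-0.001,-0.057],[0,-0.001,-0.057],[0,-0.001,-0.057],[0,-0.001,-0.057],[0,-0.001,-0.057],[0,-0.001,-0.057],[0,-0.001,-0.057]],"rot":[[0,0,0],[0,0,0],[0,0,0],[0,0,0],[0,0,0],[0,0,0],[0,0,0],[0,0,0],[0,0,0],[0,0,0],[0,0,0],[0,0,0]],"hand":[1,1,1,1,1,0.3,0.3,0.3,0.3,0.3,0.3,0.3]}' 50
```

```text
clock: 3.1
position: [0.451, 0.1882, 0.0054]
ee_rot: [-0.044, 0.999, 0.0, 0.001]
ft_force: [-1.5, -0.3, 6.5]
grip_width: 0.595
```

```bash
python3 -m handwheel '{"delta_pos":[[0,0,0.005],[0,0,0.015],[0,0,0.035],[0,0,0.06],[0,0,0.075],[0,0,0.08],[0,0,0.08]],"rot":[[0,0,0],[0,0,0],[0,0,0],[0,0,0],[0,0,0],[0,0,0],[0,0,0]],"hand":[0.3,0.3,0.3,0.3,0.3,0.3,0.3]}' 50
python3 - <<'E'
from h import *
for n in ('side',):
    p,d=grab(n)
    c=proj(n,[[0.45,0.188,0.08]])[0].astype(int)
    save(p[max(0,c[1]-70):c[1]+70,max(0,c[0]-90):c[0]+90],n+'_b2.png',4)
print(manip.get_obs()['position'],manip.get_obs()['ft_force'])
E
```

```text
clock: 3.8
position: [0.4507, 0.1881, 0.0851]
ee_rot: [-0.044, 0.999, 0.0, 0.001]
ft_force: [-0.5, 0.0, -1.4]
grip_width: 0.596
[0.45025065 0.18785847 0.08428033] [-0.16038319 -0.11103614 -1.59367388]
```

View pics/side_b2.png

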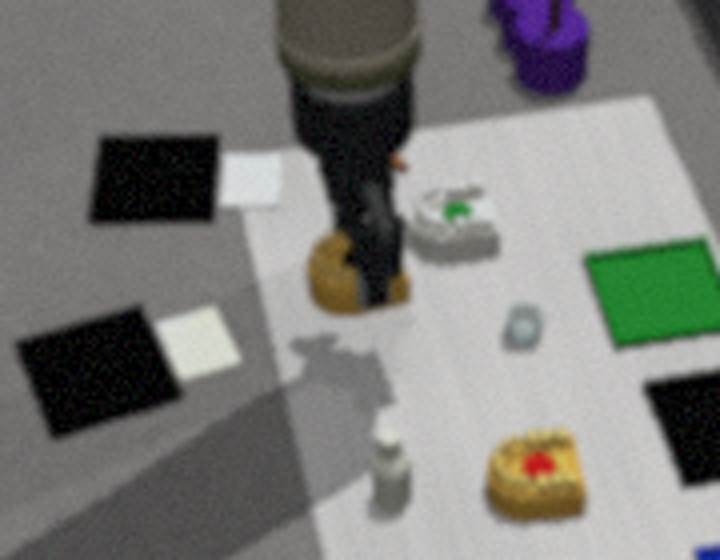

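The cast hangs level in the jaws, with the fingertips about 5 mm above its underside. Carrying it to the black tray: shift (0.234, -0.109), turn -4.5°.

```bash
python3 -m handwheel '{"delta_pos":[[0.008,-0.004,0],[0.025,-0.012,0],[0.05,-0.023,0],[0.08,-0.037,0],[0.112,-0.052,0],[0.144,-0.067,0],[0.174,-0.081,0],[0.2,-0.093,0],[0.218,-0.102,0],[0.229,-0.107,0],[0.234,-0.109,0],[0.234,-0.109,0]],"rot":[[0,0,0],[0,0,-0.5],[0,0,-1],[0,0,-1.5],[0,0,-2],[0,0,-2.5],[0,0,-3],[0,0,-3.5],[0,0,-4],[0,0,-4.5],[0,0,-4.5],[0,0,-4.5]],"hand":[0.3,0.3,0.3,0.3,0.3,0.3,0.3,0.3,0.3,0.3,0.3,0.3]}' 50
python3 -m handwheel '{"delta_pos":[[0,0,-0.015],[0,0,-0.035],[0,0,-0.05],[0,0,-0.06],[0,0,-0.066],[0,0,-0.066]],"rot":[[0,0,0],[0,0,0],[0,0,0],[0,0,0],[0,0,0],[0,0,0]],"hand":[0.3,0.3,0.3,0.3,0.3,0.3]}' 50
python3 - <<'E'
from h import *
for n in ('side',):
    p,d=grab(n)
    c=proj(n,[[0.68,0.08,0.03]])[0].astype(int)
    save(p[max(0,c[1]-70):c[1]+70,max(0,c[0]-90):c[0]+90],n+'_b3.png',4)
print(manip.get_obs()['position'],manip.get_obs()['ft_force'])
E
```

```text
clock: 5.05
position: [0.6844, 0.0781, 0.0832]
ee_rot: [-0.005, 1.0, -0.0, -0.001]
ft_force: [-1.2, -0.3, -2.2]
grip_width: 0.597
clock: 5.65
position: [0.6839, 0.0789, 0.0175]
ee_rot: [-0.005, 1.0, -0.0, -0.001]
ft_force: [-0.2, -0.1, -1.7]
grip_width: 0.597
[0.6844407  0.07890784 0.01836242] [ 0.18777175  0.16582139 -1.79161273]
```

View pics/side_b3.png

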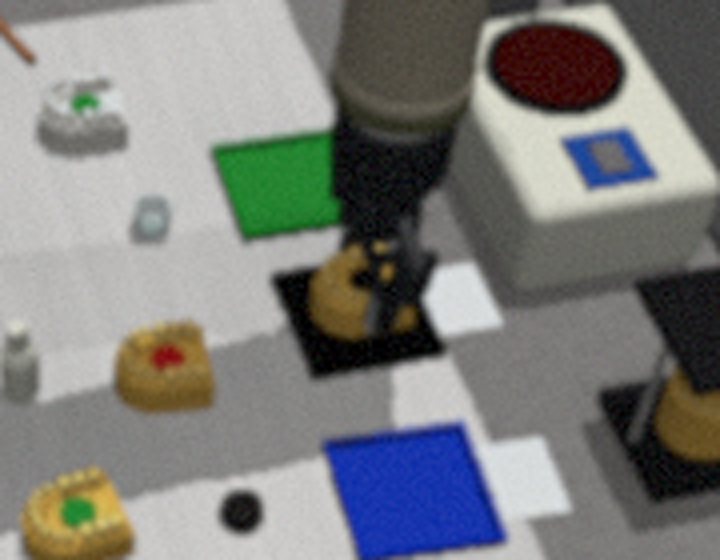

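The cast is over the middle of the black tray at about (365,310), inside the rim. Lowering the last 9 mm and watching the force.

```bash
python3 -m handwheel '{"delta_pos":[[0,0,-0.003],[0,0,-0.006],[0,0,-0.008],[0,0,-0.009],[0,0,-0.009]],"rot":[[0,0,0],[0,0,0],[0,0,0],[0,0,0],[0,0,0]],"hand":[0.3,0.3,0.3,0.3,0.3]}' 50
```

```text
clock: 6.2
position: [0.6843, 0.0788, 0.0092]
ee_rot: [-0.005, 1.0, 0.0, -0.0]
ft_force: [0.4, -0.4, -1.8]
grip_width: 0.6
```

```bash
python3 -m handwheel '{"delta_pos":[[0,0,-0.001],[0,0,-0.002],[0,0,-0.002]],"rot":[[0,0,0],[0,0,0],[0,0,0]],"hand":[0.3,0.3,0.3]}' 50
```

```text
clock: 6.5
position: [0.6846, 0.0789, 0.0085]
ee_rot: [-0.005, 1.0, 0.0, 0.0]
ft_force: [-4.5, -0.8, 8.1]
grip_width: 0.594
```

Contact at z = 0.0085, which is the pick height plus 3 mm. Releasing and rising.

```bash
python3 -m handwheel '{"delta_pos":[[0,0,0.001],[0,0,0.001],[0,0,0.001],[0,0,0.001],[0,0,0.006],[0,0,0.02],[0,0,0.05],[0,0,0.09],[0,0,0.1]],"rot":[[0,0,0],[0,0,0],[0,0,0],[0,0,0],[0,0,0],[0,0,0],[0,0,0],[0,0,0],[0,0,0]],"hand":[0.7,0.75,0.75,0.8,0.8,0.85,0.9,1,1]}' 50
python3 - <<'E'
from h import *
for n in ('side','top'):
    p,d=grab(n)
    c=proj(n,[[0.68,0.08,0.03]])[0].astype(int)
    save(p[max(0,c[1]-70):c[1]+70,max(0,c[0]-90):c[0]+90],n+'_b4.png',4)
print(manip.get_obs()['position'],manip.get_obs()['ft_force'])
E
```

```text
clock: 7.4
position: [0.687, 0.0788, 0.1137]
ee_rot: [-0.005, 1.0, 0.001, 0.004]
ft_force: [0.3, 0.6, 0.2]
grip_width: 0.998
[0.68599751 0.07891459 0.11085786] [ 0.59544921  0.42888255 -1.71908532]
```

View pics/side_b4.png

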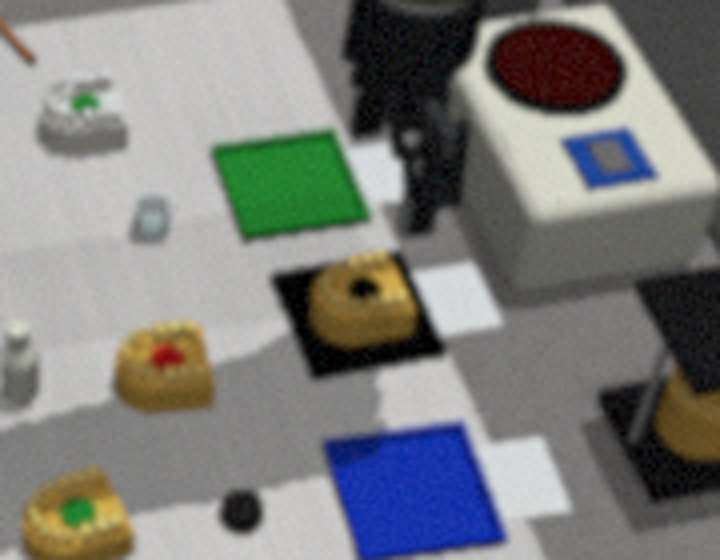

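The black cast stands flat in the tray at about (362,303), teeth up. I'll confirm the numbers and work out the move to the red cast.

```bash
cat > chk.py <<'E'
import sys
from meas import *
def where(n,xy,off=0.0):
    z=np.load(f'pics/{n}_last.npz'); P,C,U=cast_points(n,z['p'],z['d'],xy,0.042)
    hi=P[(P[:,2]>0.018)&(P[:,2]<0.045)]
    r=cv2.minAreaRect(hi[:,:2].astype(np.float32)*1000)
    return np.round(r[0],1),np.round(r[1],1),round(r[2],1),'z98',np.percentile(hi[:,2],98).round(4)
if __name__=='__main__':
    for a in sys.argv[1:]:
        x,y=map(float,a.split(','))
        for n in ('top','side'):
            try: print(a,n,where(n,(x,y)))
            except Exception as e: print(a,n,'no',e)
E
python3 chk.py 0.679,0.0785 0.5335,0.0525; python3 - <<'E'
from h import *
s=manip.get_obs(); print(s['position'],s['joint_pos'],s['clock'])
E
```

```text
0.679,0.0785 top no index -1 is out of bounds for axis 0 with size 0
0.679,0.0785 side (array([677.6,  75.9]), array([61.9, 54.4]), 3.5, 'z98', np.float64(0.0402))
0.5335,0.0525 top no index -1 is out of bounds for axis 0 with size 0
0.5335,0.0525 side (array([532.9,  50.7]), array([53.5, 62.1]), 86.0, 'z98', np.float64(0.0373))
[0.68599751 0.07891459 0.11085786] [-0.44438236  0.57174526  0.37858559  1.43017699 -0.21899863  1.17598223
  1.54296083] 7.5
```

The black cast is within about 1.5 mm of the tray centre, and its top is 3 mm higher than on the table, as expected. Red cast next: shift (-0.145, -0.027), turn -5.5°.

```bash
python3 -m handwheel '{"delta_pos":[[-0.02,-0.004,0],[-0.05,-0.009,0],[-0.09,-0.017,0],[-0.125,-0.023,0],[-0.14,-0.026,-0.01],[-0.145,-0.027,-0.03],[-0.145,-0.027,-0.05],[-0.145,-0.027,-0.07],[-0.145,-0.027,-0.085],[-0.145,-0.027,-0.095],[-0.145,-0.027,-0.1],[-0.145,-0.027,-0.1]],"rot":[[0,0,-1],[0,0,-2],[0,0,-3],[0,0,-4],[0,0,-5],[0,0,-5.5],[0,0,-5.5],[0,0,-5.5],[0,0,-5.5],[0,0,-5.5],[0,0,-5.5],[0,0,-5.5]],"hand":[1,1,1,1,1,1,1,1,1,1,1,1]}' 50
```

```text
clock: 8.7
position: [0.5392, 0.0518, 0.0069]
ee_rot: [0.043, 0.999, -0.0, -0.0]
ft_force: [0.7, -0.8, -0.3]
grip_width: 0.999
```

```bash
python3 -m handwheel '{"delta_pos":[[0,0,-0.001],[0,0,-0.001],[0,0,-0.001],[0,0,-0.001],[0,0,-0.001],[0,0,-0.001],[0,0,0.003],[0,0,0.013],[0,0,0.033],[0,0,0.058],[0,0,0.073],[0,0,0.078]],"rot":[[0,0,0],[0,0,0],[0,0,0],[0,0,0],[0,0,0],[0,0,0],[0,0,0],[0,0,0],[0,0,0],[0,0,0],[0,0,0],[0,0,0]],"hand":[0.3,0.3,0.3,0.3,0.3,0.3,0.3,0.3,0.3,0.3,0.3,0.3]}' 50
python3 - <<'E'
from h import *
for n in ('side',):
    p,d=grab(n)
    c=proj(n,[[0.54,0.05,0.08]])[0].astype(int)
    save(p[max(0,c[1]-70):c[1]+70,max(0,c[0]-90):c[0]+90],n+'_r2.png',4)
print(manip.get_obs()['position'],manip.get_obs()['ft_force'])
E
```

```text
clock: 9.9
position: [0.5404, 0.052, 0.0876]
ee_rot: [0.043, 0.999, 0.001, 0.001]
ft_force: [0.5, 0.4, -1.6]
grip_width: 0.592
[0.54022628 0.05203799 0.08724289] [ 0.72450841  0.11367771 -1.17147237]
```

View pics/side_r2.png

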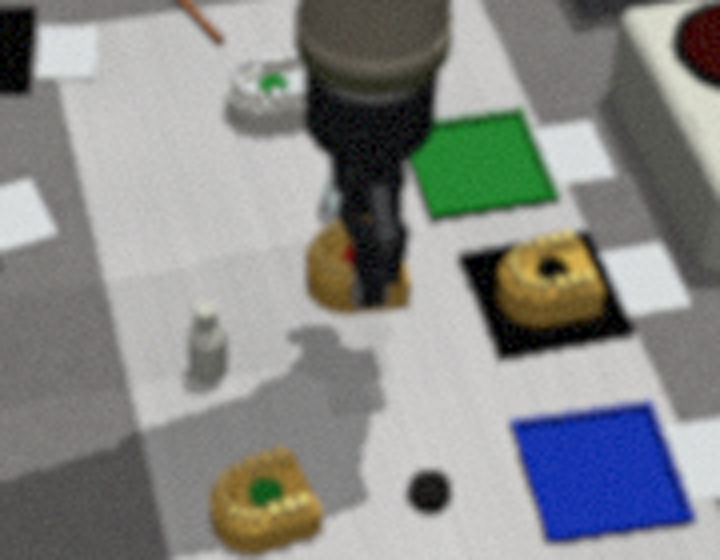

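Red is lifted; the wrist reads about 1.5 N of extra weight. Carrying it to the red tray: shift (0.123, -0.267), turn -1°.

```bash
python3 -m handwheel '{"delta_pos":[[0.004,-0.009,0],[0.013,-0.028,0],[0.026,-0.056,0],[0.041,-0.09,0],[0.057,-0.124,0],[0.073,-0.158,0],[0.089,-0.192,0],[0.103,-0.223,0],[0.114,-0.247,0],[0.12,-0.261,0],[0.123,-0.267,0],[0.123,-0.267,0]],"rot":[[0,0,0],[0,0,0],[0,0,0],[0,0,0],[0,0,-0.5],[0,0,-0.5],[0,0,-0.5],[0,0,-0.5],[0,0,-1],[0,0,-1],[0,0,-1],[0,0,-1]],"hand":[0.3,0.3,0.3,0.3,0.3,0.3,0.3,0.3,0.3,0.3,0.3,0.3]}' 50
python3 -m handwheel '{"delta_pos":[[0,0,-0.015],[0,0,-0.035],[0,0,-0.05],[0,0,-0.06],[0,0,-0.066],[0,0,-0.066]],"rot":[[0,0,0],[0,0,0],[0,0,0],[0,0,0],[0,0,0],[0,0,0]],"hand":[0.3,0.3,0.3,0.3,0.3,0.3]}' 50
python3 - <<'E'
from h import *
for n in ('side',):
    p,d=grab(n)
    c=proj(n,[[0.66,-0.215,0.03]])[0].astype(int)
    save(p[max(0,c[1]-70):c[1]+70,max(0,c[0]-90):c[0]+90],n+'_r3.png',4)
print(manip.get_obs()['position'],manip.get_obs()['ft_force'])
E
```

```text
clock: 11.15
position: [0.6617, -0.2163, 0.0841]
ee_rot: [0.053, 0.999, -0.0, -0.001]
ft_force: [-0.3, 0.7, -1.6]
grip_width: 0.597
clock: 11.75
position: [0.662, -0.2148, 0.0185]
ee_rot: [0.052, 0.999, 0.0, -0.001]
ft_force: [0.5, 0.6, -1.8]
grip_width: 0.592
[ 0.66242998 -0.21506539  0.01933633] [ 0.42194301 -0.02624092 -1.18651729]
```

View pics/side_r3.png

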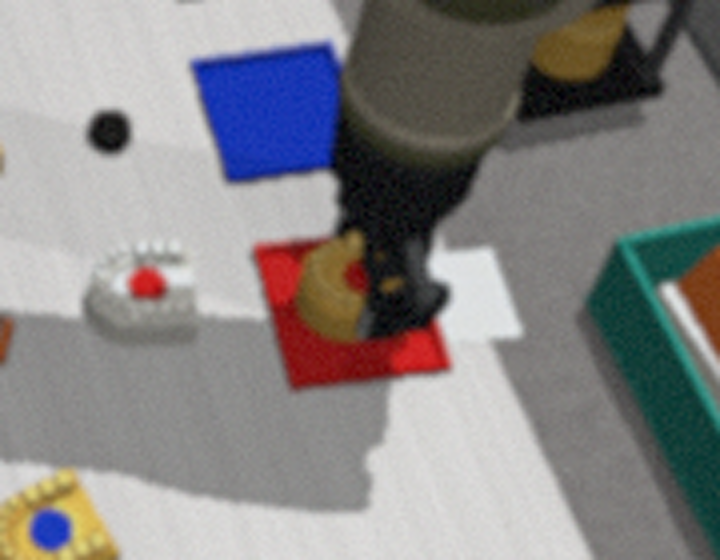

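The red cast is above the red tray, at about (350,300) within the rim. Lowering slowly.

```bash
python3 -m handwheel '{"delta_pos":[[0,0,-0.003],[0,0,-0.006],[0,0,-0.008],[0,0,-0.008]],"rot":[[0,0,0],[0,0,0],[0,0,0],[0,0,0]],"hand":[0.3,0.3,0.3,0.3]}' 50
python3 -m handwheel '{"delta_pos":[[0,0,-0.001],[0,0,-0.002],[0,0,-0.002]],"rot":[[0,0,0],[0,0,0],[0,0,0]],"hand":[0.3,0.3,0.3]}' 50
```

```text
clock: 12.2
position: [0.6622, -0.2151, 0.0111]
ee_rot: [0.052, 0.999, 0.0, -0.0]
ft_force: [0.2, -0.6, -0.9]
grip_width: 0.598
clock: 12.5
position: [0.6625, -0.2152, 0.0103]
ee_rot: [0.052, 0.999, 0.0, 0.0]
ft_force: [-4.0, 1.6, 6.3]
grip_width: 0.595
```

```bash
python3 -m handwheel '{"delta_pos":[[0,0,0.001],[0,0,0.001],[0,0,0.001],[0,0,0.001],[0,0,0.006],[0,0,0.02],[0,0,0.05],[0,0,0.09],[0,0,0.1],[-0.02,-0.01,0.1],[-0.05,-0.023,0.1]],"rot":[[0,0,0],[0,0,0],[0,0,0],[0,0,0],[0,0,0],[0,0,0],[0,0,0],[0,0,0],[0,0,0],[0,0,0],[0,0,0]],"hand":[0.7,0.75,0.75,0.8,0.8,0.85,0.9,1,1,1,1]}' 50
python3 - <<'E'
from h import *
for n in ('side','top'):
    p,d=grab(n)
    c=proj(n,[[0.66,-0.215,0.03]])[0].astype(int)
    save(p[max(0,c[1]-70):c[1]+70,max(0,c[0]-90):c[0]+90],n+'_r4.png',4)
print(manip.get_obs()['position'],manip.get_obs()['joint_pos'])
E
python3 chk.py 0.657,-0.215 0.445,-0.3145 0.449,-0.054 0.537,-0.185
```

```text
clock: 13.6
position: [0.6135, -0.2373, 0.1106]
ee_rot: [0.051, 0.999, -0.0, 0.001]
ft_force: [-0.6, 0.1, -0.5]
grip_width: 0.996
[ 0.60894444 -0.24173672  0.11062334] [-0.06422072  0.52011634  0.50570005  1.53894144 -0.26516593  1.15172143
  1.95558362]
0.657,-0.215 top (array([ 656.8, -204.9]), array([65.8, 36.3]), 4.9, 'z98', np.float64(0.0426))
0.657,-0.215 side (array([ 654.2, -223.4]), array([44.7, 69.1]), 41.8, 'z98', np.float64(0.0408))
0.445,-0.3145 top no index -1 is out of bounds for axis 0 with size 0
0.445,-0.3145 side (array([ 445.5, -316.6]), array([62.4, 51.4]), 12.9, 'z98', np.float64(0.0372))
0.449,-0.054 top (array([448.6, -54.9]), array([62.3, 52.3]), 9.5, 'z98', np.float64(0.0395))
0.449,-0.054 side (array([449.4, -56.2]), array([61.5, 52.7]), 9.1, 'z98', np.float64(0.0368))
0.537,-0.185 top (array([ 536.8, -184.1]), array([52.6, 62.2]), 78.3, 'z98', np.float64(0.0394))
0.537,-0.185 side (array([ 537.8, -186.9]), array([52.6, 63.1]), 84.3, 'z98', np.float64(0.0369))
```

View pics/side_r4.png

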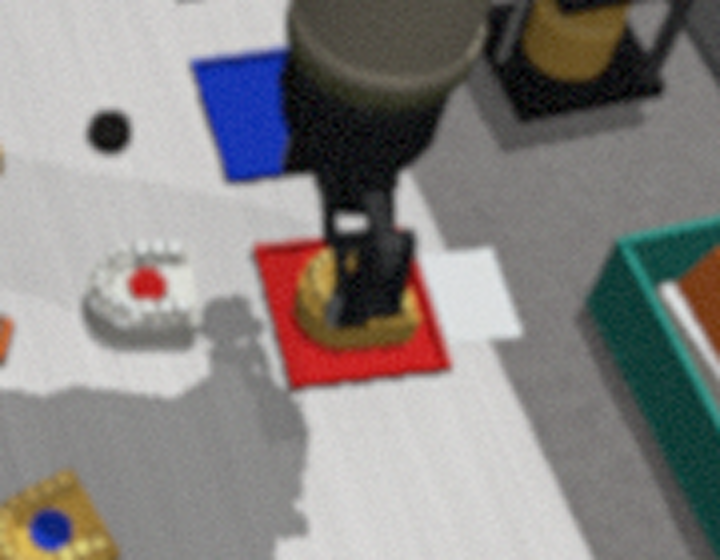

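The red cast sits in the red tray at about (355,300), partly hidden by the fingers above it; I'll recheck it later. Joint 7 would come close to its limit over the blue cast. So I'll use the half-turn equivalent grasp, turning about -162° in total, done while high.

```bash
python3 -m handwheel '{"delta_pos":[[-0.01,-0.005,0],[-0.025,-0.012,0],[-0.04,-0.019,0],[-0.055,-0.026,0],[-0.07,-0.033,0],[-0.085,-0.04,0],[-0.1,-0.047,0],[-0.115,-0.054,0],[-0.13,-0.061,0],[-0.145,-0.068,0],[-0.155,-0.073,0],[-0.162,-0.075,0]],"rot":[[0,0,-5],[0,0,-12],[0,0,-20],[0,0,-28],[0,0,-36],[0,0,-44],[0,0,-52],[0,0,-60],[0,0,-68],[0,0,-76],[0,0,-84],[0,0,-90]],"hand":[1,1,1,1,1,1,1,1,1,1,1,1]}' 50
python3 -m handwheel '{"delta_pos":[[0,0,0],[0,0,0],[0,0,0],[0,0,0],[0,0,0],[0,0,-0.01],[0,0,-0.02],[0,0,-0.03],[0,0,-0.04],[0,0,-0.045],[0,0,-0.045],[0,0,-0.045]],"rot":[[0,0,-8],[0,0,-16],[0,0,-24],[0,0,-32],[0,0,-40],[0,0,-48],[0,0,-56],[0,0,-63],[0,0,-68],[0,0,-71.7],[0,0,-71.7],[0,0,-71.7]],"hand":[1,1,1,1,1,1,1,1,1,1,1,1]}' 50
python3 - <<'E'
from h import *
s=manip.get_obs(); print(s['position'],s['joint_pos'])
q=R.from_quat(s['ee_rot']).as_matrix()[:,1]; print('jaw',np.degrees(np.arctan2(q[1],q[0])))
for n in ('side',):
    p,d=grab(n)
    c=proj(n,[[0.45,-0.315,0.05]])[0].astype(int)
    save(p[max(0,c[1]-100):c[1]+50,max(0,c[0]-90):c[0]+90],n+'_u1.png',4)
E
```

```text
clock: 14.9
position: [0.45, -0.3138, 0.1102]
ee_rot: [0.745, 0.667, 0.0, 0.0]
ft_force: [0.9, -0.7, 0.0]
grip_width: 0.999
clock: 16.1
position: [0.4508, -0.3132, 0.0649]
ee_rot: [0.994, 0.109, 0.0, 0.0]
ft_force: [-0.6, 0.5, -0.9]
grip_width: 0.997
[ 0.45082216 -0.31317445  0.06488553] [-0.35833462  0.57363254  1.12095883  1.8886776  -0.59409296  1.06202474
 -0.34474194]
jaw -77.52245844197401
```

View pics/side_u1.png

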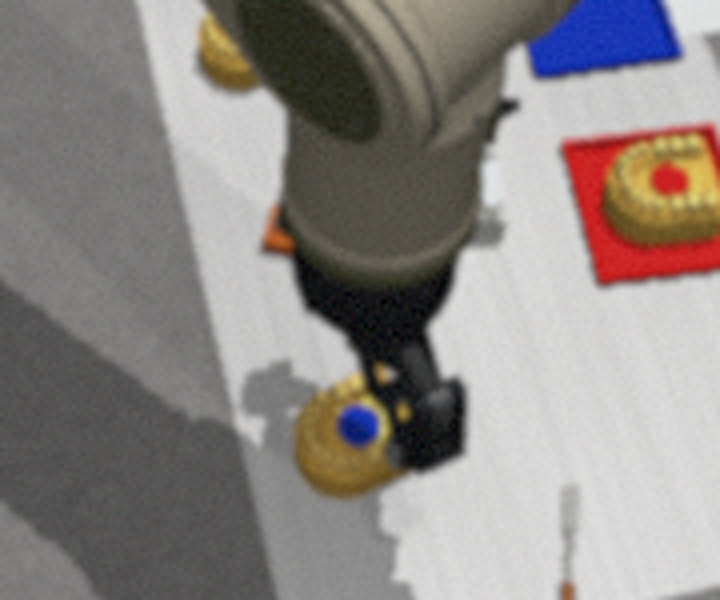

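The red cast stands flat in its tray at about (670,190) in this crop. The gripper straddles the blue cast at (350,430), jaw angle -77.5° as wanted. Descending, gripping and lifting.

```bash
python3 -m handwheel '{"delta_pos":[[0,-0.001,-0.02],[0,-0.001,-0.04],[0,-0.001,-0.052],[0,-0.001,-0.058],[0,-0.001,-0.058],[0,-0.001,-0.058],[0,-0.001,-0.058],[0,-0.001,-0.058],[0,-0.001,-0.058],[0,-0.001,-0.058],[0,-0.001,-0.058],[0,-0.001,-0.058]],"rot":[[0,0,0],[0,0,0],[0,0,0],[0,0,0],[0,0,0],[0,0,0],[0,0,0],[0,0,0],[0,0,0],[0,0,0],[0,0,0],[0,0,0]],"hand":[1,1,1,1,1,0.3,0.3,0.3,0.3,0.3,0.3,0.3]}' 50
python3 -m handwheel '{"delta_pos":[[0,0,0.005],[0,0,0.015],[0,0,0.035],[0,0,0.06],[0,0,0.075],[0,0,0.08],[0,0,0.08]],"rot":[[0,0,0],[0,0,0],[0,0,0],[0,0,0],[0,0,0],[0,0,0],[0,0,0]],"hand":[0.3,0.3,0.3,0.3,0.3,0.3,0.3]}' 50
python3 - <<'E'
from h import *
s=manip.get_obs(); print(s['position'],s['joint_pos'])
q=R.from_quat(s['ee_rot']).as_matrix()[:,1]; print('jaw',np.degrees(np.arctan2(q[1],q[0])))
for n in ('side',):
    p,d=grab(n)
    c=proj(n,[[0.45,-0.315,0.08]])[0].astype(int)
    save(p[max(0,c[1]-100):c[1]+50,max(0,c[0]-90):c[0]+90],n+'_u2.png',4)
E
```

```text
clock: 17.35
position: [0.4509, -0.3145, 0.0073]
ee_rot: [0.994, 0.108, 0.001, 0.0]
ft_force: [-1.6, 1.3, 6.0]
grip_width: 0.594
clock: 18.05
position: [0.4507, -0.314, 0.0867]
ee_rot: [0.994, 0.108, 0.0, 0.0]
ft_force: [0.4, -0.5, -2.1]
grip_width: 0.595
[ 0.45072718 -0.31398981  0.0866892 ] [-0.38223574  0.54715531  1.15414843  1.87201658 -0.56432083  1.09845236
 -0.36448757]
jaw -77.63060717687259
```

View pics/side_u2.png

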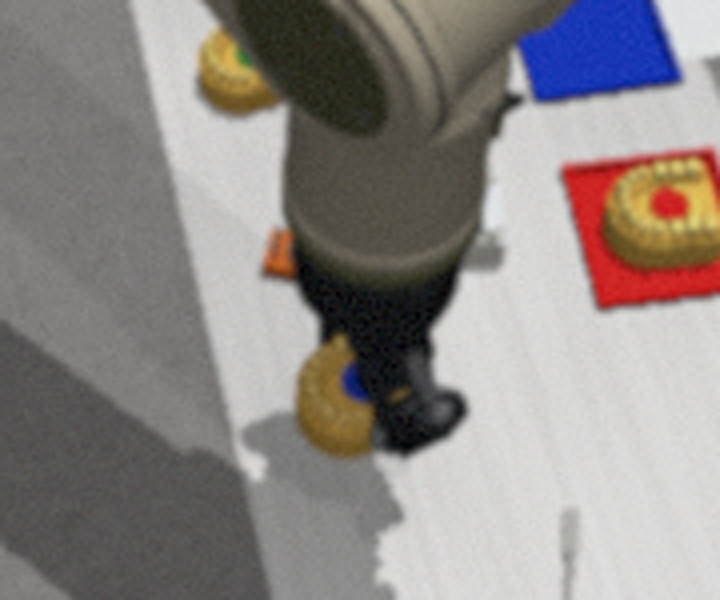

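Blue is lifted, weighing about 1.7–2 N. Carrying it 20 mm higher over the white cast to the blue tray: shift (0.221, 0.242), turn -15.5°.

```bash
python3 -m handwheel '{"delta_pos":[[0.005,0.006,0.005],[0.018,0.02,0.012],[0.038,0.042,0.02],[0.064,0.07,0.02],[0.091,0.1,0.02],[0.118,0.13,0.02],[0.145,0.16,0.02],[0.172,0.188,0.02],[0.195,0.214,0.02],[0.212,0.232,0.02],[0.22,0.241,0.02],[0.221,0.242,0.02]],"rot":[[0,0,-0.5],[0,0,-1.5],[0,0,-3],[0,0,-4.5],[0,0,-6],[0,0,-8],[0,0,-10],[0,0,-12],[0,0,-13.5],[0,0,-15],[0,0,-15.5],[0,0,-15.5]],"hand":[0.3,0.3,0.3,0.3,0.3,0.3,0.3,0.3,0.3,0.3,0.3,0.3]}' 50
python3 -m handwheel '{"delta_pos":[[0,0,-0.015],[0,0,-0.035],[0,0,-0.055],[0,0,-0.072],[0,0,-0.082],[0,0,-0.086],[0,0,-0.086]],"rot":[[0,0,0],[0,0,0],[0,0,0],[0,0,0],[0,0,0],[0,0,0],[0,0,0]],"hand":[0.3,0.3,0.3,0.3,0.3,0.3,0.3]}' 50
python3 - <<'E'
from h import *
s=manip.get_obs(); print(s['position'],s['joint_pos'],s['ft_force'])
for n in ('side',):
    p,d=grab(n)
    c=proj(n,[[0.66,-0.0715,0.03]])[0].astype(int)
    save(p[max(0,c[1]-70):c[1]+70,max(0,c[0]-90):c[0]+90],n+'_u3.png',4)
E
```

```text
clock: 19.3
position: [0.6717, -0.0706, 0.1054]
ee_rot: [1.0, -0.026, -0.001, 0.0]
ft_force: [0.5, -0.6, -2.4]
grip_width: 0.595
clock: 20.0
position: [0.6712, -0.0723, 0.0199]
ee_rot: [1.0, -0.028, -0.0, 0.0]
ft_force: [-0.6, 0.3, -0.8]
grip_width: 0.594
[ 0.67124816 -0.0723056   0.01993609] [-0.62752632  0.88871142  1.0238853   1.55700854 -0.80568326  1.16498787
 -1.06025904] [-0.56637281  0.2811974  -0.82369977]
```

View pics/side_u3.png

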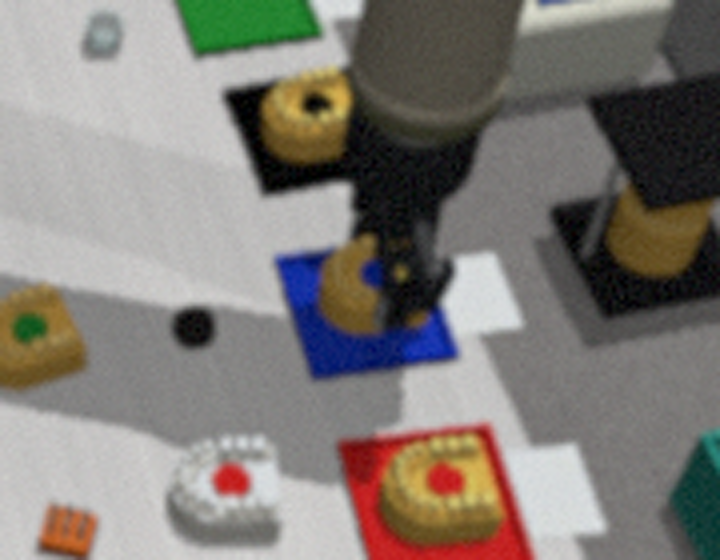

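Blue is over the centre of the blue tray at about (370,290), and red is seated at (440,490). Setting it down.

```bash
python3 -m handwheel '{"delta_pos":[[0,0,-0.003],[0,0,-0.006],[0,0,-0.008],[0,0,-0.009],[0,0,-0.009]],"rot":[[0,0,0],[0,0,0],[0,0,0],[0,0,0],[0,0,0]],"hand":[0.3,0.3,0.3,0.3,0.3]}' 50
python3 -m handwheel '{"delta_pos":[[0,0,-0.001],[0,0,-0.002],[0,0,-0.002]],"rot":[[0,0,0],[0,0,0],[0,0,0]],"hand":[0.3,0.3,0.3]}' 50
```

```text
clock: 20.55
position: [0.6714, -0.0721, 0.0112]
ee_rot: [1.0, -0.028, -0.0, 0.0]
ft_force: [-1.1, -0.0, -1.3]
grip_width: 0.595
clock: 20.85
position: [0.6715, -0.0722, 0.0104]
ee_rot: [1.0, -0.028, 0.0, -0.0]
ft_force: [-5.1, 1.9, 8.2]
grip_width: 0.599
```

Contact made (8 N). Releasing and rising.

```bash
python3 -m handwheel '{"delta_pos":[[0,0,0.001],[0,0,0.001],[0,0,0.001],[0,0,0.001],[0,0,0.006],[0,0,0.02],[0,0,0.05],[0,0,0.09],[0,0,0.1],[0,0,0.1]],"rot":[[0,0,0],[0,0,0],[0,0,0],[0,0,0],[0,0,0],[0,0,0],[0,0,0],[0,0,0],[0,0,0],[0,0,0]],"hand":[0.7,0.75,0.75,0.8,0.8,0.85,0.9,1,1,1]}' 50
python3 -m handwheel '{"delta_pos":[[-0.01,0.001,0],[-0.03,0.003,0],[-0.06,0.005,0],[-0.095,0.008,0],[-0.13,0.011,0],[-0.165,0.014,0],[-0.195,0.017,0],[-0.21,0.0185,-0.01],[-0.2165,0.0185,-0.025],[-0.2165,0.0185,-0.04],[-0.2165,0.0185,-0.045],[-0.2165,0.0185,-0.045]],"rot":[[0,0,0.5],[0,0,1.5],[0,0,3],[0,0,5],[0,0,7],[0,0,9],[0,0,10.5],[0,0,11.5],[0,0,11.8],[0,0,11.8],[0,0,11.8],[0,0,11.8]],"hand":[1,1,1,1,1,1,1,1,1,1,1,1]}' 50
python3 - <<'E'
from h import *
s=manip.get_obs(); print(s['position'],s['joint_pos'])
q=R.from_quat(s['ee_rot']).as_matrix()[:,1]; print('jaw',np.degrees(np.arctan2(q[1],q[0])))
for n in ('side',):
    p,d=grab(n)
    c=proj(n,[[0.53,-0.06,0.05]])[0].astype(int)
    save(p[max(0,c[1]-70):c[1]+70,max(0,c[0]-90):c[0]+90],n+'_g1.png',4)
E
python3 chk.py 0.6655,-0.0715 0.657,-0.215 0.679,0.0785
```

```text
clock: 21.85
position: [0.6725, -0.0726, 0.1121]
ee_rot: [1.0, -0.028, 0.002, 0.0]
ft_force: [-0.1, 0.2, -0.6]
grip_width: 0.998
clock: 23.05
position: [0.4542, -0.0538, 0.0637]
ee_rot: [0.997, 0.075, -0.001, 0.0]
ft_force: [-1.0, -0.2, 1.0]
grip_width: 1.001
[ 0.45418062 -0.0538477   0.06369307] [-1.07271163  0.31653278  1.23489814  2.11634336 -0.36743156  0.95229787
 -1.05411807]
jaw -81.37035485175834
0.6655,-0.0715 top no index -1 is out of bounds for axis 0 with size 0
0.6655,-0.0715 side (array([665.8, -72.1]), array([54.3, 62.7]), 87.5, 'z98', np.float64(0.0401))
0.657,-0.215 top (array([ 656.8, -204.9]), array([65.8, 36.3]), 4.9, 'z98', np.float64(0.0426))
0.657,-0.215 side (array([ 656.5, -214.5]), array([52.9, 63.4]), 82.9, 'z98', np.float64(0.0398))
0.679,0.0785 top (array([677.2,  78.9]), array([64. , 49.6]), 1.8, 'z98', np.float64(0.0426))
0.679,0.0785 side (array([677.4,  76.3]), array([63.4, 50.7]), 0.5, 'z98', np.float64(0.0403))
```

View pics/side_g1.png

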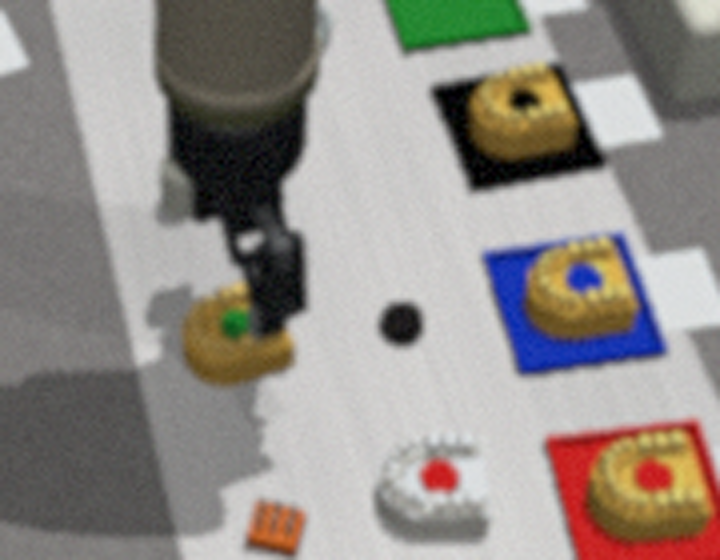

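Three casts are seated at (525,110), (585,290) and (655,490), each within about 2 mm of its tray centre. The gripper straddles the green cast at (240,335). Joint 3 is at 1.235 of 1.34, so I'll descend in two parts and check it.

```bash
python3 -m handwheel '{"delta_pos":[[0.0005,0,-0.015],[0.0005,0,-0.03],[0.0005,0,-0.035]],"rot":[[0,0,0],[0,0,0],[0,0,0]],"hand":[1,1,1]}' 50
python3 -c "
from h import *
s=manip.get_obs(); print(s['position'],s['joint_pos'])"
```

```text
clock: 23.4
position: [0.4552, -0.0538, 0.0288]
ee_rot: [0.997, 0.075, -0.0, 0.0]
ft_force: [-0.1, -0.1, 0.4]
grip_width: 0.996
[ 0.45516937 -0.05381961  0.02883328] [-0.97212891  0.38785922  1.13316334  2.13687645 -0.4562647   0.88739597
 -0.98850355]
```

```bash
python3 -m handwheel '{"delta_pos":[[0,0,-0.012],[0,0,-0.02],[0,0,-0.0225],[0,0,-0.0225],[0,0,-0.0225],[0,0,-0.0225],[0,0,-0.0225],[0,0,-0.0225],[0,0,-0.0225],[0,0,-0.0225],[0,0,-0.0225]],"rot":[[0,0,0],[0,0,0],[0,0,0],[0,0,0],[0,0,0],[0,0,0],[0,0,0],[0,0,0],[0,0,0],[0,0,0],[0,0,0]],"hand":[1,1,1,1,0.3,0.3,0.3,0.3,0.3,0.3,0.3]}' 50
python3 -m handwheel '{"delta_pos":[[0,0,0.005],[0,0,0.015],[0,0,0.035],[0,0,0.06],[0,0,0.08],[0,0,0.09],[0,0,0.09]],"rot":[[0,0,0],[0,0,0],[0,0,0],[0,0,0],[0,0,0],[0,0,0],[0,0,0]],"hand":[0.3,0.3,0.3,0.3,0.3,0.3,0.3]}' 50
python3 - <<'E'
from h import *
s=manip.get_obs(); print(s['position'],s['joint_pos'],s['ft_force'])
for n in ('side',):
    p,d=grab(n)
    c=proj(n,[[0.53,-0.06,0.05]])[0].astype(int)
    save(p[max(0,c[1]-70):c[1]+70,max(0,c[0]-90):c[0]+90],n+'_g2.png',4)
E
```

```text
clock: 24.5
position: [0.4557, -0.0536, 0.0074]
ee_rot: [0.997, 0.075, 0.0, -0.0]
ft_force: [-3.6, -0.1, 10.3]
grip_width: 0.594
clock: 25.2
position: [0.4562, -0.0534, 0.0982]
ee_rot: [0.997, 0.075, 0.001, -0.001]
ft_force: [0.8, 0.1, -2.0]
grip_width: 0.596
[ 0.45623462 -0.05339227  0.09823888] [-1.15729233  0.21112514  1.29738387  2.0860465  -0.24332895  1.00917748
 -1.15453246] [ 0.80897324  0.05635676 -2.00754757]
```

View pics/side_g2.png

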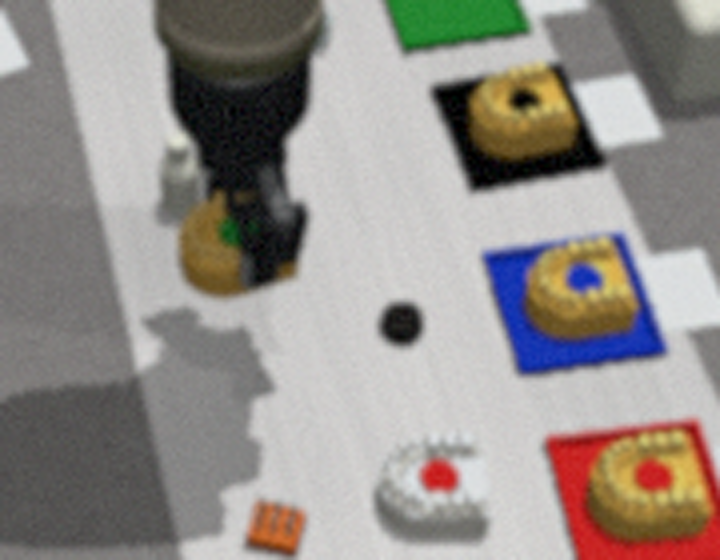

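Green is lifted and level. Joint 3 is at 1.297 near its 1.34 limit, so I'll go outward first with a small step and check.

```bash
python3 -m handwheel '{"delta_pos":[[0.01,0,0],[0.03,0,0],[0.05,0,0],[0.07,0,0],[0.09,0,0],[0.1,0,0]],"rot":[[0,0,0],[0,0,-0.5],[0,0,-1],[0,0,-1.5],[0,0,-2],[0,0,-2]],"hand":[0.3,0.3,0.3,0.3,0.3,0.3]}' 50
python3 -c "
from h import *
s=manip.get_obs(); print(s['position'],s['joint_pos'])"
```

```text
clock: 25.85
position: [0.5561, -0.0538, 0.0957]
ee_rot: [0.998, 0.058, -0.001, 0.0]
ft_force: [-0.5, -0.2, -1.1]
grip_width: 0.601
[ 0.55607508 -0.0537743   0.09569896] [-0.82806847  0.49791616  1.06111345  1.83672828 -0.48572452  1.09841398
 -1.04235338]
```

```bash
python3 -m handwheel '{"delta_pos":[[0.005,0.01,0],[0.015,0.032,0],[0.03,0.062,0],[0.044,0.094,0],[0.056,0.12,0],[0.061,0.132,0]],"rot":[[0,0,-0.5],[0,0,-1],[0,0,-2],[0,0,-3],[0,0,-4],[0,0,-4]],"hand":[0.3,0.3,0.3,0.3,0.3,0.3]}' 50
python3 -c "
from h import *
s=manip.get_obs(); print(s['position'],s['joint_pos'])"
```

```text
clock: 26.45
position: [0.6163, 0.0825, 0.0962]
ee_rot: [1.0, 0.025, -0.0, -0.0]
ft_force: [-0.0, 0.7, -1.8]
grip_width: 0.593
[0.61627299 0.08249084 0.09622861] [-0.93058876  0.63217089  1.0005809   1.66409649 -0.5719991   1.16813889
 -1.30490275]
```

```bash
python3 -m handwheel '{"delta_pos":[[0.005,0.01,0],[0.015,0.032,0],[0.03,0.062,0],[0.044,0.094,0],[0.055,0.118,0],[0.06,0.129,0],[0.061,0.1315,0],[0.061,0.1315,-0.02],[0.061,0.1315,-0.045],[0.061,0.1315,-0.065],[0.061,0.1315,-0.075],[0.061,0.1315,-0.075]],"rot":[[0,0,-0.5],[0,0,-1],[0,0,-2],[0,0,-3],[0,0,-4],[0,0,-4],[0,0,-4],[0,0,-4],[0,0,-4],[0,0,-4],[0,0,-4],[0,0,-4]],"hand":[0.3,0.3,0.3,0.3,0.3,0.3,0.3,0.3,0.3,0.3,0.3,0.3]}' 50
python3 - <<'E'
from h import *
s=manip.get_obs(); print(s['position'],s['joint_pos'],s['ft_force'])
q=R.from_quat(s['ee_rot']).as_matrix()[:,1]; print('jaw',np.degrees(np.arctan2(q[1],q[0])))
for n in ('side',):
    p,d=grab(n)
    c=proj(n,[[0.67,0.21,0.03]])[0].astype(int)
    save(p[max(0,c[1]-70):c[1]+70,max(0,c[0]-90):c[0]+90],n+'_g3.png',4)
E
```

```text
clock: 27.65
position: [0.6765, 0.2088, 0.0205]
ee_rot: [1.0, -0.012, -0.001, 0.001]
ft_force: [0.2, -0.6, -0.8]
grip_width: 0.593
[0.67654337 0.20879656 0.02051398] [-0.92429719  0.87479803  0.88967389  1.44709528 -0.70694456  1.1607872
 -1.52052132] [ 0.23488461 -0.63611743 -0.82488945]
jaw -91.40767287792602
```

View pics/side_g3.png

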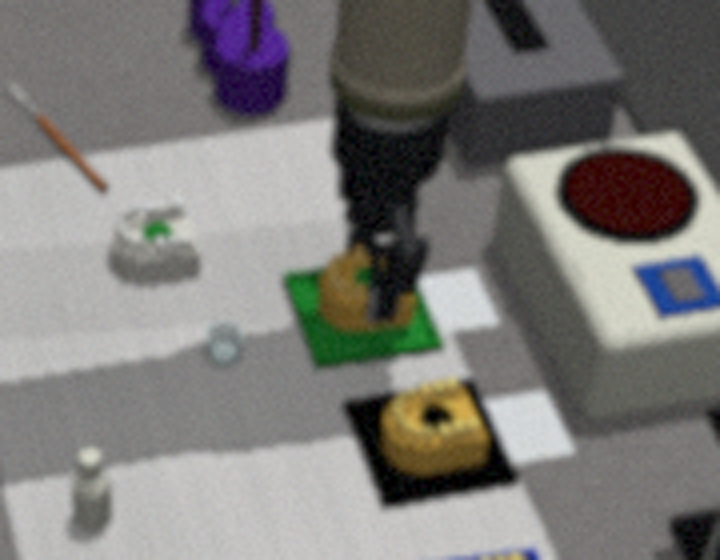

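Green is over the green tray at about (365,295). Setting it down.

```bash
python3 -m handwheel '{"delta_pos":[[0,0.001,-0.003],[0,0.001,-0.006],[0,0.001,-0.008],[0,0.001,-0.009],[0,0.001,-0.009]],"rot":[[0,0,0],[0,0,0],[0,0,0],[0,0,0],[0,0,0]],"hand":[0.3,0.3,0.3,0.3,0.3]}' 50
python3 -m handwheel '{"delta_pos":[[0,0,-0.001],[0,0,-0.002],[0,0,-0.002]],"rot":[[0,0,0],[0,0,0],[0,0,0]],"hand":[0.3,0.3,0.3]}' 50
```

```text
clock: 28.2
position: [0.6774, 0.2108, 0.0128]
ee_rot: [1.0, -0.012, -0.0, 0.0]
ft_force: [0.3, -0.2, -0.7]
grip_width: 0.595
clock: 28.5
position: [0.6774, 0.2109, 0.0108]
ee_rot: [1.0, -0.012, -0.0, 0.0]
ft_force: [0.3, 0.4, -1.3]
grip_width: 0.594
```

No contact yet at z = 0.0108, so a little lower.

```bash
python3 -m handwheel '{"delta_pos":[[0,0,-0.001],[0,0,-0.0015],[0,0,-0.0015]],"rot":[[0,0,0],[0,0,0],[0,0,0]],"hand":[0.3,0.3,0.3]}' 50
```

```text
clock: 28.8
position: [0.6774, 0.2109, 0.0106]
ee_rot: [1.0, -0.012, -0.0, -0.0]
ft_force: [-5.3, -1.7, 9.4]
grip_width: 0.598
```

Contact at z = 0.0106. Releasing, rising and moving back out of the way.

```bash
python3 -m handwheel '{"delta_pos":[[0,0,0.001],[0,0,0.001],[0,0,0.001],[0,0,0.001],[0,0,0.006],[0,0,0.02],[0,0,0.05],[0,0,0.09],[0,0,0.12],[0,0,0.14],[0,0,0.15]],"rot":[[0,0,0],[0,0,0],[0,0,0],[0,0,0],[0,0,0],[0,0,0],[0,0,0],[0,0,0],[0,0,0],[0,0,0],[0,0,0]],"hand":[0.7,0.75,0.75,0.8,0.8,0.85,0.9,1,1,1,1]}' 50
python3 -m handwheel '{"delta_pos":[[-0.015,0.01,0],[-0.04,0.03,0.01],[-0.07,0.06,0.02],[-0.1,0.09,0.03],[-0.13,0.12,0.04],[-0.16,0.15,0.05],[-0.19,0.18,0.05],[-0.22,0.21,0.05],[-0.245,0.235,0.05],[-0.265,0.255,0.05],[-0.275,0.265,0.05],[-0.28,0.27,0.05]],"rot":[[0,0,0],[0,0,0],[0,0,0],[0,0,0],[0,0,0],[0,0,0],[0,0,0],[0,0,0],[0,0,0],[0,0,0],[0,0,0],[0,0,0]],"hand":[1,1,1,1,1,1,1,1,1,1,1,1]}' 50
python3 - <<'E'
from h import *
s=manip.get_obs(); print(s['position'],s['joint_pos'],s['ft_force'])
for n in ('side','top'):
    p,d=grab(n); save(p,n+'_end.png',1.5)
E
python3 chk.py 0.679,0.0785 0.657,-0.215 0.6655,-0.0715 0.671,0.21 0.537,-0.185 0.537,0.301
```

```text
clock: 29.9
position: [0.6783, 0.2107, 0.1628]
ee_rot: [1.0, -0.012, 0.002, -0.001]
ft_force: [0.2, -0.6, 0.1]
grip_width: 0.998
clock: 31.1
position: [0.3965, 0.4815, 0.2092]
ee_rot: [1.0, -0.011, -0.0, 0.0]
ft_force: [0.8, -0.3, -0.5]
grip_width: 1.001
[0.3965104  0.48154046 0.20918444] [-1.73848064  0.54797468  1.11165872  1.53903036 -0.49691408  1.36612657
 -2.1755388 ] [ 0.75572198 -0.25080252 -0.50863199]
0.679,0.0785 top (array([677.2,  78.9]), array([62.7, 49.6]), 1.8, 'z98', np.float64(0.0421))
0.679,0.0785 side (array([676.7,  76.5]), array([61.7, 53.4]), 3.0, 'z98', np.float64(0.0399))
0.657,-0.215 top (array([ 655.6, -214. ]), array([51.9, 63.5]), 84.3, 'z98', np.float64(0.0423))
0.657,-0.215 side (array([ 656.6, -214.3]), array([53.5, 62.3]), 84.0, 'z98', np.float64(0.04))
0.6655,-0.0715 top (array([665.2, -71.7]), array([52. , 61.8]), 86.9, 'z98', np.float64(0.0419))
0.6655,-0.0715 side (array([665.1, -72.2]), array([55.3, 62.7]), 89.0, 'z98', np.float64(0.0399))
0.671,0.21 top (array([670. , 210.6]), array([52.4, 62.7]), 89.8, 'z98', np.float64(0.042))
0.671,0.21 side (array([669.8, 208.4]), array([61.7, 54.1]), 0.8, 'z98', np.float64(0.0405))
0.537,-0.185 top (array([ 537.1, -184.3]), array([51.7, 61.8]), 77.1, 'z98', np.float64(0.0394))
0.537,-0.185 side (array([ 537.3, -184.4]), array([53.3, 62.4]), 79.9, 'z98', np.float64(0.037))
0.537,0.301 top (array([537.1, 302.7]), array([51.6, 62.6]), 87.6, 'z98', np.float64(0.0397))
0.537,0.301 side (array([536.6, 300.8]), array([50.8, 61.3]), 89.2, 'z98', np.float64(0.0379))
```

View pics/top_end.png

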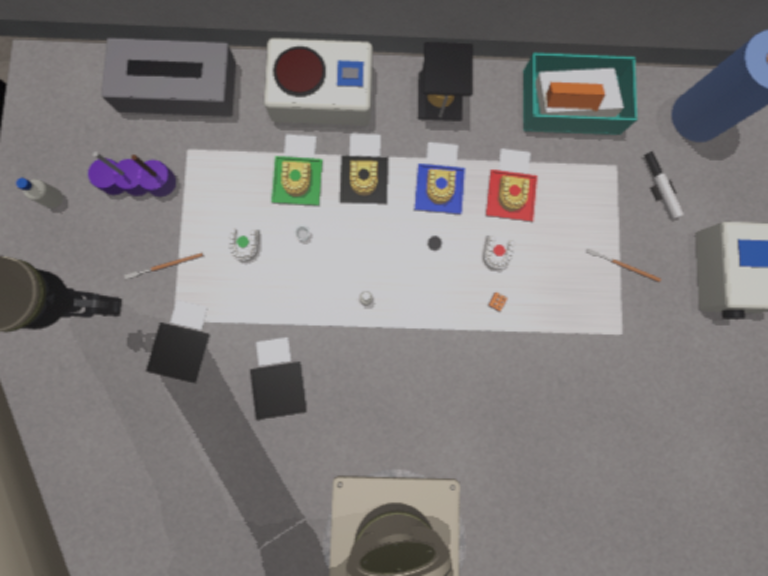

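View pics/side_end.png

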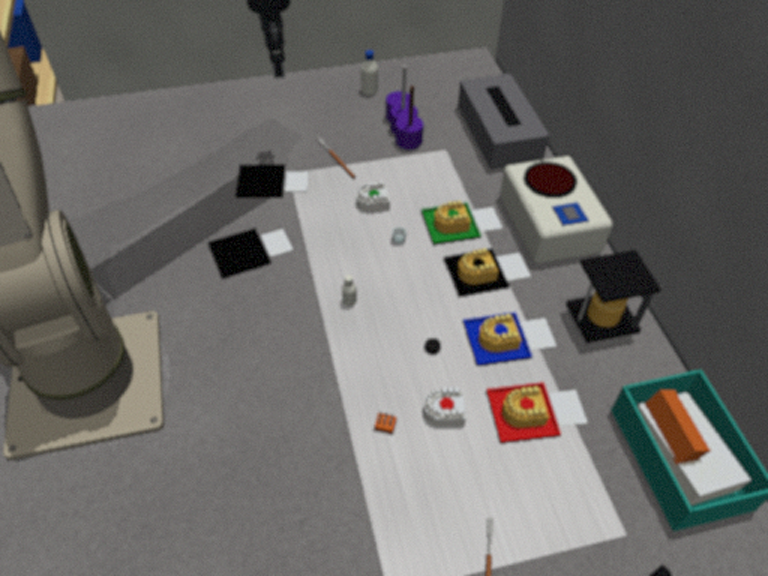

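Both views show each yellow cast in its matching tray: (296,177) green, (364,175) black, (441,184) blue and (515,191) red in the top view. They are within about 3 mm of the tray centres, and their tops are about 3 mm higher than on the table. The white casts are within 1 mm of their starting places in the top view, and the arm is clear. Handing in.

```bash
python3 -c "
from h import *
s=manip.get_obs(); print(s['clock'],abs(s['joint_velocities']).max(),s['ft_force'])
print(manip.hand_in())"
```

```text
31.2 0.02644723919010933 [-0.95463062  0.08197031 -0.20277606]
the job is handed in; nothing more can be done
None
```

All four yellow casts are in the trays matching their discs, teeth up and released. The job was handed in at 31.2 s of the 104 s allowed. For black I used the tray farthest to the robot's right, the one beside the green tray. I lowered each cast until the wrist force showed contact with the tray floor, then released it.

**Last checks, from both cameras:**
- **Position:** each cast centre is within about 3 mm of its tray's measured centre (limit 22 mm).
- **Height:** each cast's top is about 3 mm higher than when it stood on the table, so it rests on the tray floor.
- **White casts:** both are within about 1 mm of where they started in both views (limit 15 mm).
- **Robot:** the gripper was open and touching nothing.

**Disagreements and gaps:**
- The two cameras differ by 2 to 3 mm in y and about 2 mm in height, roughly their stated calibration error.
- I judged flatness only from the heights and the pictures, with no separate tilt measurement.
- Green touched down at tool height 0.0106 m, on the expected height, but about 1.5 mm lower in command than I had first lowered it.
- Joint 3 came to 1.30 of its 1.34 limit while lifting green and stayed in range.
- One mid-job check of red was off because the fingers blocked the view; the later checks of it agreed.

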